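# Clear the stamp out of the rack and file the film box

## Robot

A 6-joint arm with a two-finger parallel gripper is mounted at the origin on the work surface. World frame = base frame: x ahead of the robot, y to its left, z up, the work surface at z = 0. Lengths are in m, angles in degrees, forces in N, time in s.
With the tool pointing down it reaches from about 0.4 to 0.825 m from the base axis. Payload 7 kg.
Tool frame: the origin (TCP) lies at the very end of the fingers, on their centre line; the grasp point (between the pads) lies 19 mm behind it (ctrl.grasp_offset is the distance from the TCP to the grasp point, in m); z points along the fingers, y is the line along which they close (so a half turn about z gives the same grasp; the last joint's range is limited). The gripper opens to 88 mm and grips with 3 to 60 N. Pads are 19 mm wide; open, the fingers measure 130 mm over their backs; the gripper's body (78 mm by 193 mm) begins 47 mm behind the grasp point.
Start: joints at [-56.603, 20.546, 0.682, 0, -70.136, -16.507], TCP at [0.196, -0.646, 0.227] pointing down, gripper open.
Joint ranges: [-176.03, 176.03], [-82.01, 121.73], [-58.28, 71.71], [-173.87, 95.51], [-174.79, -0.11], [-173.66, 173.66]. Speed limits (degrees/s): [136.94, 136.94, 172.46, 180, 180, 180].

## Interface

Orientations are given as [roll, pitch, yaw] about the fixed x, y, z axes, in that order (R = Rz(yaw) Ry(pitch) Rx(roll)).
In Python, from plant import ctrl gives the robot as it stands. The module is installed in compiled form; this text tells all that it offers.
- The arm moves only by the tool jog_arm, never from a script. Its argument "plan" is a list that holds one entry, the list of rows, each a list of 7 numbers: the opening, from 0 (shut) to 1 (fully open), then the shift along the tool's x, y, z in m, then the turn, a rotation vector about the tool's x, y, z in degrees. A call has 1 to 20 rows; each row is the pose to reach, as a shift and turn from the pose commanded when the call began, along the tool's axes at that moment; what a row does not reach only later rows make up. A row lasts 1/8 s, in which the tool goes at most 62.5 mm and 10.7 degrees, less where a joint would pass 70% of its speed; a pose out of reach is approached as far as the arm can. A call with a gripper value outside its range is refused whole. The fingers move at their own pace and stop on an object; the grip force is fixed at half the most. Time passes only in rows, so rows that repeat a pose let the fingers close. It gives the time, the measured TCP pose, the force, the opening and the grip force at its end, in the units of the state.
- ctrl.get_obs(): the state, without advancing time (a new reading comes with each control period).
- ctrl.snapshot(name): name is "side" or "top" or "wrist"; returns a dict with "image" (384x512x3 uint8, red, green, blue), "vertical_fov" (degrees; the focal length in pixels is half the picture's height over the tangent of half this angle, whatever the lens; pixels are square), "cx", "cy" (the principal point, pixels), "R" (3x3) and "t" (3): a world point X has camera coordinates R X + t; the wrist camera has in their place "T_tool_cam" (4x4, takes a point from camera to tool coordinates, whose origin is the TCP and whose axes are the flange's). Camera axes: x right, y down, z forward; pixel columns grow to the right and rows downward; lengths in m; the calibration is good to about 2 mm. A picture is of the moment at which its call begins: read the wrist's pose just before it. There is no depth.
- ctrl.close_job(): hands the job in; it is judged then, once.
The state is a dict: "clock": time; "joint_pos": joint angles; "qvel": joint speeds; "tau": joint torques, N m; "tool_pos": TCP position; "orientation": TCP orientation; "force": force on the tool from outside, world axes, zero at the start; "moment": the same for the moment, N m; "opening": finger opening in m; "gripper_force": force on a finger pad.
Only numpy, scipy, OpenCV 4.12 (cv2) and the standard library are available. Lean on these libraries where they do the work, as an engineer would, in place of code of your own. Each camera call takes 0.05 s, during which the arm holds its last target. There are 200 camera calls.

## Task

A hand stamp has been left standing in the bay of the film rack where a box belongs. First lift that stamp out and stand it upright in the wooden desk tray; then take the thick film box that stands alone on the open desk near the robot and stand it upright in the freed bay, down on the rack's floor. Let go of both.

Things in the scene. Friction and masses are not known exactly. Their poses are not given: they have to be found in the camera images.
- film_box: Grey film box standing on edge on the open desk, left or right in front of the robot: rigid, 42 mm thick (x), 100 mm wide (y), 100 mm tall (z), 0.2 kg, blank labels on its broad faces. Grip it across its thickness (x). Origin: centre of underside, z up. Not its twin in the rack, nor the thin and the flat-lying boxes at the back.
- stamp: Hand stamp standing upright in one bay of the rack (either bay), 0.09 kg. Wooden base 34 (x) by 50 (y) mm, 20 mm high; narrow neck; round dark knob, 32 mm in diameter from 56 to 74 mm above the underside, its top at 85 mm. Origin: centre of underside, z up. Not its twin on the open desk.
- rack: Low beige rack fixed to the desk, 74 (x) by 268 (y) mm. Two open bays, each 62 (x) by 125 (y) mm inside, centred at x = 0, y = +65.5 and -65.5 mm; walls 6 mm thick, 35 mm high; bay floor 4 mm above the desk. One bay holds a film box (top at 104 mm), the other the stamp. A box goes in with its x along the rack's x, either way round. Origin: centre of underside.
- desk_tray: Empty shallow wooden tray fixed to the desk, 120 (x) by 150 (y) mm outside, 25 mm high, walls and floor 5 mm thick, grey lining; on the other side of the desk from the loose film box. Origin: centre of underside, z up.
Things that resemble listed ones, but are neither listed nor needed, are in the scene too. Leave any red or yellow look-alike of the stamp alone.

How it is judged (in metres and radians):
On the way, in this order (a step that is already met when the one before it is completed fails the run):
1. the stamp from the rack stands upright and released on the floor of the desk tray (x of stamp in the frame of desk_tray between -0.05 and 0.05 m and y of stamp in the frame of desk_tray between -0.065 and 0.065 m and z of stamp in the frame of desk_tray between 0 and 0.012 m and angle between stamp's own z axis and vertical below 0.18 rad and contact force between the fingers and stamp below 0.2 N and linear speed of stamp below 0.02 m/s), for 0.2 s.
2. the film box stands upright and released on the floor of a rack bay (x of film_box in the frame of rack between -0.02 and 0.02 m and (y of film_box in the frame of rack between -0.0875 and -0.0435 m or y of film_box in the frame of rack between 0.0435 and 0.0875 m) and z of film_box in the frame of rack between 0 and 0.012 m and angle between film_box's own z axis and vertical below 0.18 rad and contact force between the fingers and film_box below 0.2 N and linear speed of film_box below 0.02 m/s), for 0.2 s.
At the end, for the whole second after the job is handed in: Both upright within 10 degrees, released, at rest: the stamp on the desk tray's floor within 50 mm (x) and 65 mm (y) of the tray's centre; the film box on the floor of the freed bay within 20 mm (x) and 22 mm (y) of the bay's centre, underside under 12 mm above the desk (all of step 1 and all of step 2); the robot touches nothing.
It also fails if it takes over 54 s, if anything falls off the work surface, if the arm or the gripper's body presses on something with over 40 N, if the wrist force passes 120 N, or if a joint passes its speed limit or range.

## Working session

There is one attempt and no reset: what is moved stays moved. The work goes in short steps, Python scripts to look and compute and a tool call to move; the robot and the scene stay as the last step left them, time stands still between calls to the robot, and variables do not carry over. Pictures are saved under pics/ and viewed, at most 10 in all, crops included, and the job is handed in when it is done.

Besides the shell and the picture viewer there is one more tool, called after "Call:" in YAML: its name, and indented under it one key for each argument. jog_arm: Moves the arm, as the interface text tells. Its arguments: {"type":"object","properties":{"plan":{"type":"array","items":{"type":"array","items":{"type":"array","items":{"type":"number"}}}}},"required":["plan"]}

```bash
mkdir -p pics; cat > h.py <<'E'
import numpy as np, cv2
from plant import ctrl
from scipy.spatial.transform import Rotation as Ro
def snap(n):
    o=ctrl.get_obs(); s=ctrl.snapshot(n); im=s["image"]; h=im.shape[0]
    f=h/2/np.tan(np.radians(s["vertical_fov"])/2)
    if n=="wrist":
        T=np.eye(4);T[:3,:3]=Ro.from_euler('xyz',o["orientation"],degrees=True).as_matrix();T[:3,3]=o["tool_pos"]
        M=T@np.array(s["T_tool_cam"]); C=M[:3,3]; Rw=M[:3,:3]
    else:
        R=np.array(s["R"]);Rw=R.T;C=-R.T@np.array(s["t"])
    return dict(im=im[:,:,::-1].copy(),f=f,cx=s["cx"],cy=s["cy"],C=C,Rw=Rw)
def ray(c,uv,z):
    uv=np.atleast_2d(uv).astype(float)
    d=np.c_[(uv[:,0]-c["cx"])/c["f"],(uv[:,1]-c["cy"])/c["f"],np.ones(len(uv))]@c["Rw"].T
    return c["C"]+d*((z-c["C"][2])/d[:,2])[:,None]
def proj(c,X):
    p=(np.atleast_2d(X)-c["C"])@c["Rw"]
    return np.c_[c["f"]*p[:,0]/p[:,2]+c["cx"],c["f"]*p[:,1]/p[:,2]+c["cy"]]
E
python3 - <<'E'
from h import *
import pickle
for n in("side","top"):
    c=snap(n); pickle.dump(c,open(n+".pkl","wb")); cv2.imwrite(f"pics/{n}0.png",cv2.resize(c["im"],(768,576))); print(n,c["C"],c["f"],c["cx"],c["cy"],c["Rw"].round(2).tolist())
print(ctrl.get_obs())
E
```

```text
side [ 0.52110161 -0.55106574  0.72442906] 416.398394229273 264.04740045166295 187.3842341399377 [[1.0, -0.02, 0.02], [-0.02, -0.78, 0.62], [0.0, -0.62, -0.78]]
top [ 0.42463083 -0.02035741  0.67543895] 346.4012037385159 255.25370932057373 187.41522727322908 [[0.02, -0.99, 0.15], [-1.0, -0.02, 0.04], [-0.04, -0.15, -0.99]]
{'clock': 0.1, 'joint_pos': array([-5.66007615e+01,  2.05872988e+01,  6.38628937e-01, -1.83560775e-02,
       -7.01349955e+01, -1.65077676e+01]), 'qvel': array([-0.06181286, -0.03419186,  0.07998765,  0.05285563,  0.06585849,
        0.06718864]), 'tau': array([-1.77928672e-03, -5.84162414e+01,  2.93749470e+01,  7.01549694e+00,
        1.01886364e-02, -7.48207776e-05]), 'tool_pos': array([ 0.19598804, -0.64546287,  0.22571179]), 'orientation': array([ 1.79914879e+02, -7.22991441e-03, -1.63114774e+02]), 'force': array([0.70933307, 0.62508401, 0.44244172]), 'moment': array([ 0.01103625, -0.01842969,  0.00691409]), 'gripper_force': 0.0, 'opening': 0.0879229001502408}
```

View pics/top0.png

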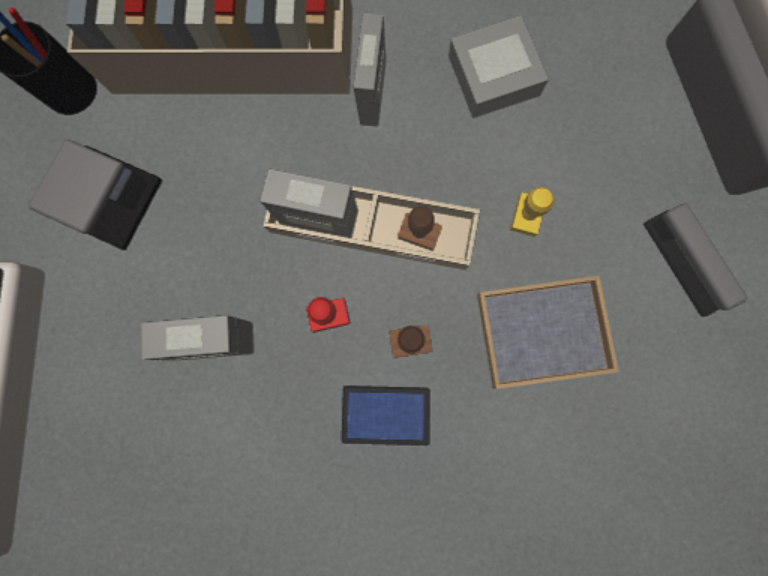

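View pics/side0.png

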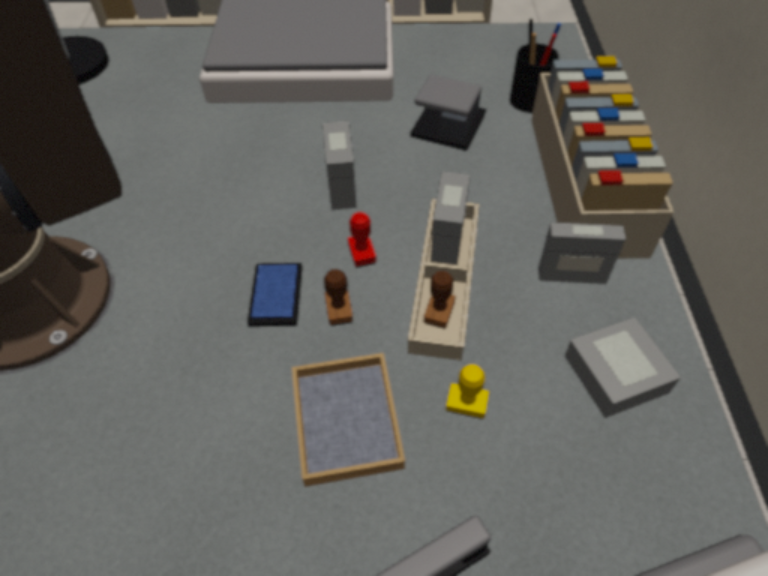

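The top view (768x576) shows the rack at (265–480, 175–265) with the target stamp's knob at (421,221). The tray is centred near (548,332), the loose film box top near (187,338), and the brown twin stamp at (411,340).

```bash
python3 - <<'E'
from h import *
import pickle
t=pickle.load(open("top.pkl","rb"))
P=lambda l,z:ray(t,np.array(l)/1.5,z).round(4)
print("knob",P([(421,219)],.075))
print("stamp base top corners",P([(405,217),(441,231),(433,247),(399,236)],.024))
print("tray rim",P([(480,291),(599,278),(616,372),(496,386)],.025), P([(480,291),(599,278),(616,372),(496,386)],.025).mean(0))
r=P([(479,209),(470,266),(265,228)],.035);print("rack",r,(r[0]+r[2])/2, np.degrees(np.arctan2(*(r[0]-r[1])[[1,0]])))
b=P([(143,323),(228,317),(230,353),(144,360)],.1);print("box",b,b.mean(0))
e=b[1]-b[0];print(np.degrees(np.arctan2(e[1],e[0])))
c=ray(t,np.array([(143,360)])/1.5,.1)
s=pickle.load(open("side.pkl","rb"))
print("side knob",ray(s,np.array([(442,280)])/1.5,.075),"box",ray(s,np.array([(324,126),(349,122),(354,152),(327,153)])/1.5,.1).round(4))
w=snap("wrist");print(w["C"],w["f"],w["Rw"].round(2).tolist(),ctrl.snapshot("wrist")["T_tool_cam"])
E
```

```text
knob [[ 0.593  -0.0399  0.075 ]]
stamp base top corners [[ 0.6098 -0.0209  0.024 ]
 [ 0.5917 -0.0674  0.024 ]
 [ 0.5706 -0.0573  0.024 ]
 [ 0.5845 -0.0136  0.024 ]]
tray rim [[ 0.5147 -0.1164  0.025 ]
 [ 0.5334 -0.2642  0.025 ]
 [ 0.418  -0.2797  0.025 ]
 [ 0.3981 -0.1349  0.025 ]] [ 0.46605 -0.1988   0.025  ]
rack [[ 0.6181 -0.1144  0.035 ]
 [ 0.5445 -0.1028  0.035 ]
 [ 0.5902  0.1578  0.035 ]] [0.60415 0.0217  0.035  ] -8.956635607911908
box [[0.4618 0.2723 0.1   ]
 [0.4703 0.1759 0.1   ]
 [0.4304 0.1709 0.1   ]
 [0.4207 0.2673 0.1   ]] [0.4458 0.2216 0.1   ]
-84.96101814335326
side knob [[ 0.59590584 -0.03594867  0.075     ]] box [[0.4277 0.2608 0.1   ]
 [0.4672 0.27   0.1   ]
 [0.4764 0.1966 0.1   ]
 [0.4353 0.1953 0.1   ]]
[ 0.12163059 -0.66780494  0.38296213] 318.2116529327652 [[-0.29, 0.92, 0.27], [0.96, 0.28, 0.08], [0.0, 0.29, -0.96]] [[-9.29579715e-05 -9.58014226e-01 -2.86720656e-01  7.76610044e-02]
 [ 9.99999945e-01 -1.80615971e-04  2.79277761e-04  4.52442640e-04]
 [-3.19338398e-04 -2.86720614e-01  9.58014189e-01 -1.57240143e-01]
 [ 0.00000000e+00  0.00000000e+00  0.00000000e+00  1.00000000e+00]]
```

```bash
cat >> h.py <<'E'
def delta(p,yaw):
    o=ctrl.get_obs();R=Ro.from_euler('xyz',o["orientation"],degrees=True)
    T=Ro.from_euler('xyz',[180,0,yaw],degrees=True)
    return R.inv().apply(np.array(p)-o["tool_pos"]).round(4),(R.inv()*T).as_rotvec(degrees=True).round(2)
E
python3 -c "
from h import *
print(delta([.594,-.04,.18],-99.5))"
```

```text
(array([-0.5567,  0.4639,  0.0464]), array([ 5.000e-02,  3.000e-02, -6.362e+01]))
```

Call:
jog_arm:
  plan:
    - [[1, -0.557, 0.464, 0.046, 0, 0, -63.6], [1, -0.557, 0.464, 0.046, 0, 0, -63.6], [1, -0.557, 0.464, 0.046, 0, 0, -63.6], [1, -0.557, 0.464, 0.046, 0, 0, -63.6], [1, -0.557, 0.464, 0.046, 0, 0, -63.6], [1, -0.557, 0.464, 0.046, 0, 0, -63.6], [1, -0.557, 0.464, 0.046, 0, 0, -63.6], [1, -0.557, 0.464, 0.046, 0, 0, -63.6], [1, -0.557, 0.464, 0.046, 0, 0, -63.6], [1, -0.557, 0.464, 0.046, 0, 0, -63.6], [1, -0.557, 0.464, 0.046, 0, 0, -63.6], [1, -0.557, 0.464, 0.046, 0, 0, -63.6], [1, -0.557, 0.464, 0.046, 0, 0, -63.6], [1, -0.557, 0.464, 0.046, 0, 0, -63.6], [1, -0.557, 0.464, 0.046, 0, 0, -63.6], [1, -0.557, 0.464, 0.046, 0, 0, -63.6]]

```text
clock: 2.2
tool_pos: [0.5939, -0.0409, 0.1809]
orientation: [-180.0, 0.0, -99.6]
force: [-0.4, -0.7, -0.2]
opening: 0.0878
gripper_force: 0.0
```

```bash
python3 - <<'E'
from h import *
import pickle
c=snap("wrist");pickle.dump(c,open("w1.pkl","wb"));cv2.imwrite("pics/w1.png",cv2.resize(c["im"],(768,576)))
o=ctrl.get_obs();print(o["clock"],o["tool_pos"],o["orientation"],o["joint_pos"].round(1),delta([.594,-.04,.05],-99.5))
print(proj(c,[[.594,-.04,.075]])*1.5)
E
```

```text
2.25 [ 0.5940084  -0.0407804   0.18089976] [-1.79974778e+02  1.24281163e-02 -9.95678732e+01] [ 14.9  15.  -13.4  -0.  -61.5 -24.4] (array([-0.0007,  0.0002,  0.1309]), array([-0.03,  0.01, -0.07]))
[[375.91976807 281.68892173]]
```

View pics/w1.png

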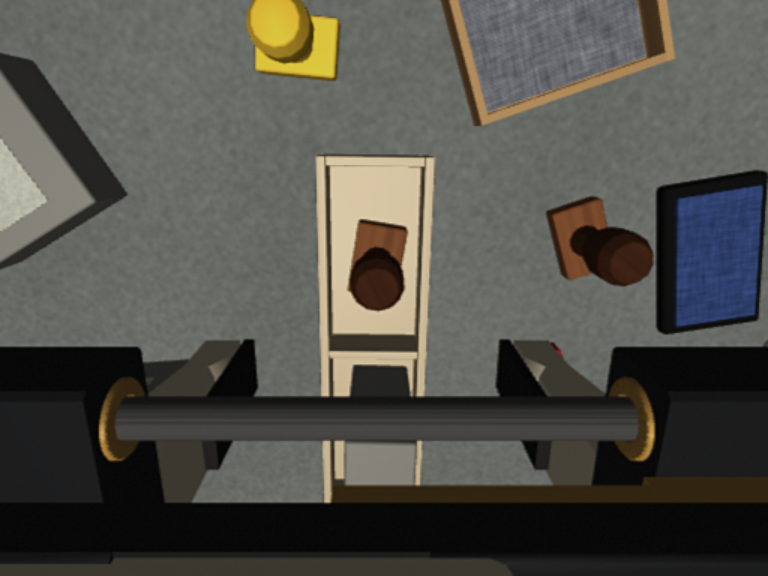

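The wrist view shows the target's knob at (376,280), where the estimate projected it. The gripper is aligned with the rack, so I'm descending to grip.

Call:
jog_arm:
  plan:
    - [[1, 0, 0, 0.06, 0, 0, 0], [1, 0, 0, 0.1, 0, 0, 0], [1, 0, 0, 0.131, 0, 0, 0], [1, 0, 0, 0.131, 0, 0, 0], [1, 0, 0, 0.131, 0, 0, 0], [0.2, 0, 0, 0.131, 0, 0, 0], [0.2, 0, 0, 0.131, 0, 0, 0], [0.2, 0, 0, 0.131, 0, 0, 0], [0.2, 0, 0, 0.131, 0, 0, 0], [0.2, 0, 0, 0.131, 0, 0, 0], [0.2, 0, 0, 0.131, 0, 0, 0], [0.2, 0, 0, 0.131, 0, 0, 0]]

```text
clock: 3.75
tool_pos: [0.5942, -0.04, 0.0495]
orientation: [180.0, -0.0, -99.5]
force: [-0.5, -0.1, 0.1]
opening: 0.0311
gripper_force: 30.0
```

```bash
python3 - <<'E'
from h import *
import pickle
c=pickle.load(open("w1.pkl","rb"))
P=lambda l,z:ray(c,np.array(l)/1.5,z).round(4)
r=P([(317,157),(435,157),(423,354),(325,352)],.035);print(r)
print(P([(375,159),(375,353)],.035))
print(P([(485,125),(672,55)],.025))
o=ctrl.get_obs();print(o["tool_pos"],o["opening"],o["gripper_force"])
E
```

```text
[[ 0.6183 -0.1131  0.035 ]
 [ 0.5469 -0.101   0.035 ]
 [ 0.5725  0.0288  0.035 ]
 [ 0.6392  0.016   0.035 ]]
[[ 0.5834 -0.106   0.035 ]
 [ 0.6052  0.0225  0.035 ]]
[[ 0.5125 -0.1144  0.025 ]
 [ 0.3979 -0.1355  0.025 ]]
[ 0.59417676 -0.04003293  0.04948572] 0.031114877426763256 29.999969137048765
```

Call:
jog_arm:
  plan:
    - [[0.2, 0, 0, -0.04, 0, 0, 0], [0.2, 0, 0, -0.09, 0, 0, 0], [0.2, 0, 0, -0.1, 0, 0, 0], [0.2, 0.04, 0.02, -0.1, 0, 0, 0], [0.2, 0.085, 0.045, -0.1, 0, 0, 0], [0.2, 0.13, 0.07, -0.1, 0, 0, 0], [0.2, 0.16, 0.09, -0.1, 0, 0, 0], [0.2, 0.178, 0.1, -0.1, 0, 0, 0], [0.2, 0.178, 0.1, -0.1, 0, 0, 0], [0.2, 0.178, 0.1, -0.1, 0, 0, 0]]

```text
clock: 5.0
tool_pos: [0.4668, -0.1988, 0.1494]
orientation: [-180.0, 0.0, -99.5]
force: [0.0, 0.2, -0.5]
opening: 0.0309
gripper_force: 30.0
```

```bash
python3 - <<'E'
from h import *
c=snap("wrist");cv2.imwrite("pics/w2.png",cv2.resize(c["im"],(768,576)))
o=ctrl.get_obs();print(o["tool_pos"],o["opening"],delta([.466,-.199,.0515],-99.5))
E
```

```text
[ 0.46692928 -0.19859996  0.14939902] 0.030481539174639805 (array([0.0006, 0.0009, 0.0979]), array([-0.  ,  0.  ,  0.02]))
```

View pics/w2.png

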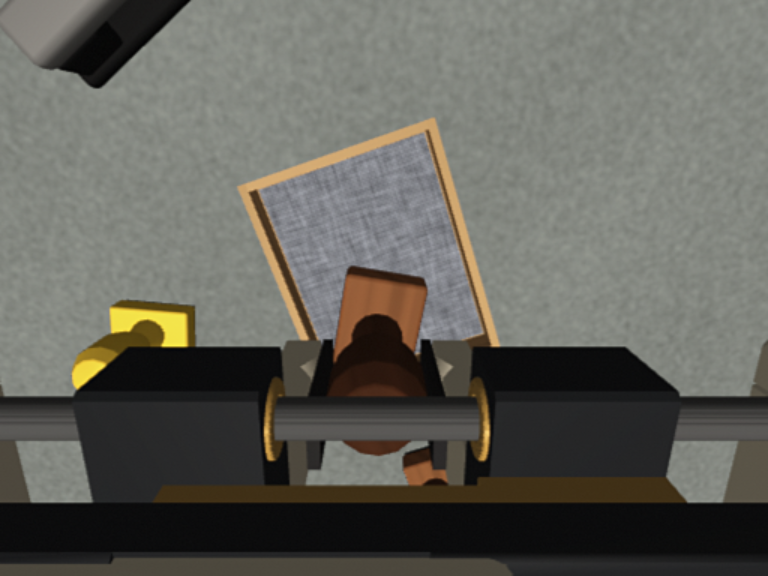

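The picture shows the stamp held upright between the pads at (375,370), over the tray, with everything clear. I'll lower it, release and rise.

Call:
jog_arm:
  plan:
    - [[0.2, 0, 0, 0.05, 0, 0, 0], [0.2, 0, 0, 0.085, 0, 0, 0], [0.2, 0, 0, 0.095, 0, 0, 0], [0.2, 0, 0, 0.098, 0, 0, 0], [0.2, 0, 0, 0.098, 0, 0, 0], [0.2, 0, 0, 0.098, 0, 0, 0], [1, 0, 0, 0.098, 0, 0, 0], [1, 0, 0, 0.098, 0, 0, 0], [1, 0, 0, 0.098, 0, 0, 0], [1, 0, 0, 0.098, 0, 0, 0], [1, 0, 0, 0.098, 0, 0, 0], [1, 0, 0, 0.06, 0, 0, 0], [1, 0, 0, 0, 0, 0, 0], [1, 0, 0, -0.05, 0, 0, 0], [1, 0, 0, -0.05, 0, 0, 0], [1, 0, 0, -0.05, 0, 0, 0]]

```text
clock: 7.05
tool_pos: [0.4658, -0.1989, 0.1993]
orientation: [180.0, 0.0, -99.5]
force: [-0.9, -0.0, -0.2]
opening: 0.0878
gripper_force: 0.0
```

```bash
python3 - <<'E'
from h import *
c=snap("wrist");cv2.imwrite("pics/w3.png",cv2.resize(c["im"],(512,384)))
o=ctrl.get_obs();print(o["clock"],o["tool_pos"],delta([.446,.222,.2],-85))
E
```

```text
7.1 [ 0.46545533 -0.19891839  0.19860212] (array([-0.4119,  0.0888, -0.0012]), array([  0.09,   0.02, -14.52]))
```

View pics/w3.png

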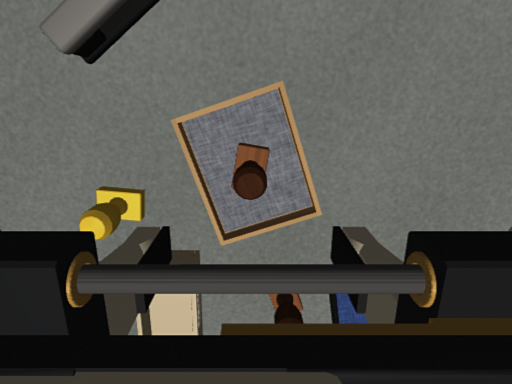

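The stamp is upright in the tray at (250,165). Next I'll go to the loose film box.

Call:
jog_arm:
  plan:
    - [[1, -0.412, 0.089, -0.01, 0, 0, -14.5], [1, -0.412, 0.089, -0.01, 0, 0, -14.5], [1, -0.412, 0.089, -0.01, 0, 0, -14.5], [1, -0.412, 0.089, -0.01, 0, 0, -14.5], [1, -0.412, 0.089, -0.01, 0, 0, -14.5], [1, -0.412, 0.089, -0.01, 0, 0, -14.5], [1, -0.412, 0.089, -0.01, 0, 0, -14.5], [1, -0.412, 0.089, -0.01, 0, 0, -14.5], [1, -0.412, 0.089, -0.01, 0, 0, -14.5], [1, -0.412, 0.089, -0.01, 0, 0, -14.5], [1, -0.412, 0.089, -0.01, 0, 0, -14.5]]

```text
clock: 8.48
tool_pos: [0.4466, 0.221, 0.2095]
orientation: [180.0, -0.0, -85.1]
force: [0.1, -0.0, 0.0]
opening: 0.0878
gripper_force: 0.0
```

```bash
python3 - <<'E'
from h import *
import pickle
c=snap("wrist");pickle.dump(c,open("w4.pkl","wb"));cv2.imwrite("pics/w4.png",cv2.resize(c["im"],(768,576)))
o=ctrl.get_obs();print(o["clock"],o["tool_pos"],o["orientation"])
E
```

```text
8.525 [0.44665564 0.22114062 0.20963565] [-1.79993044e+02  6.37790200e-03 -8.50806974e+01]
```

View pics/w4.png

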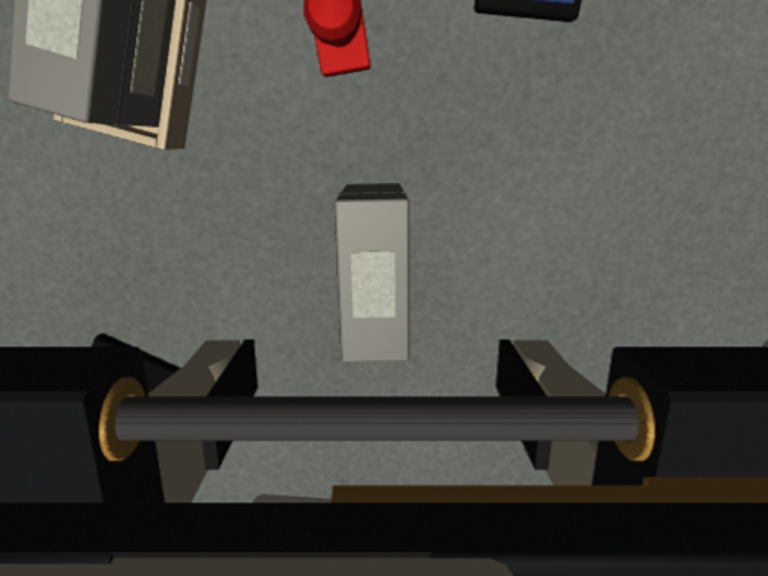

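```bash
python3 - <<'E'
from h import *
import pickle
c=pickle.load(open("w4.pkl","rb"))
b=ray(c,np.array([(336,201),(408,199),(408,360),(344,360)])/1.5,.1);print(b.round(4),b.mean(0))
m=(b[2]+b[3])/2-(b[0]+b[1])/2;print(np.linalg.norm(m),np.degrees(np.arctan2(m[1],m[0])))
for y in(-85,-84): print(delta([*b.mean(0)[:2],.05],y))
E
```

```text
[[0.4725 0.1783 0.1   ]
 [0.4328 0.1738 0.1   ]
 [0.4225 0.2713 0.1   ]
 [0.4617 0.2746 0.1   ]] [0.44736495 0.22451426 0.1       ]
0.09742144081058737 96.21227154339137
(array([-0.0033, -0.001 ,  0.1596]), array([-0.01,  0.01, -0.08]))
(array([-0.0033, -0.001 ,  0.1596]), array([-0.01,  0.01, -1.08]))
```

The film box top is seen at (336–408, 200–360), so the estimate needs only a 3 mm and 1° correction. I'll descend, grip and lift.

Call:
jog_arm:
  plan:
    - [[1, -0.003, -0.001, 0.06, 0, 0, -1.2], [1, -0.003, -0.001, 0.11, 0, 0, -1.2], [1, -0.003, -0.001, 0.145, 0, 0, -1.2], [1, -0.003, -0.001, 0.159, 0, 0, -1.2], [1, -0.003, -0.001, 0.159, 0, 0, -1.2], [1, -0.003, -0.001, 0.159, 0, 0, -1.2], [0.3, -0.003, -0.001, 0.159, 0, 0, -1.2], [0.3, -0.003, -0.001, 0.159, 0, 0, -1.2], [0.3, -0.003, -0.001, 0.159, 0, 0, -1.2], [0.3, -0.003, -0.001, 0.159, 0, 0, -1.2], [0.3, -0.003, -0.001, 0.159, 0, 0, -1.2], [0.3, -0.003, -0.001, 0.159, 0, 0, -1.2], [0.3, -0.003, -0.001, 0.13, 0, 0, -1.2], [0.3, -0.003, -0.001, 0.09, 0, 0, -1.2], [0.3, -0.003, -0.001, 0.04, 0, 0, -1.2], [0.3, -0.003, -0.001, -0.01, 0, 0, -1.2], [0.3, -0.003, -0.001, -0.01, 0, 0, -1.2], [0.3, -0.003, -0.001, -0.01, 0, 0, -1.2]]

```text
clock: 10.78
tool_pos: [0.4465, 0.2246, 0.2186]
orientation: [179.9, -0.0, -83.8]
force: [0.1, 0.3, -3.5]
opening: 0.042
gripper_force: 30.0
```

```bash
python3 - <<'E'
from h import *
o=ctrl.get_obs();print(o["opening"],o["gripper_force"],o["tool_pos"],delta([.594,-.042,.218],-99.7))
E
```

```text
0.041990344195805065 29.96875137090683 [0.44646759 0.22463176 0.21860845] (array([ 0.2809, -0.118 ,  0.0005]), array([ 0.08, -0.02, 15.86]))
```

Call:
jog_arm:
  plan:
    - [[0.3, 0.03, -0.012, 0, 0, 0, 3], [0.3, 0.08, -0.033, 0, 0, 0, 6], [0.3, 0.13, -0.055, 0, 0, 0, 9], [0.3, 0.18, -0.076, 0, 0, 0, 12], [0.3, 0.23, -0.097, 0, 0, 0, 14], [0.3, 0.265, -0.112, 0, 0, 0, 15.9], [0.3, 0.281, -0.118, 0, 0, 0, 15.9], [0.3, 0.281, -0.118, 0, 0, 0, 15.9], [0.3, 0.281, -0.118, 0, 0, 0, 15.9], [0.3, 0.281, -0.118, 0, 0, 0, 15.9]]

```text
clock: 12.02
tool_pos: [0.5945, -0.0406, 0.2195]
orientation: [180.0, 0.0, -99.6]
force: [-0.2, -0.1, -3.2]
opening: 0.0418
gripper_force: 30.0
```

```bash
python3 - <<'E'
from h import *
import pickle
c=snap("wrist");pickle.dump(c,open("w5.pkl","wb"));cv2.imwrite("pics/w5.png",cv2.resize(c["im"],(768,576)))
o=ctrl.get_obs();print(o["clock"],o["tool_pos"],o["orientation"],delta([.594,-.042,.057],-99.7))
E
```

```text
12.075 [ 0.59456393 -0.04064745  0.21968187] [-1.79994302e+02  1.30244232e-02 -9.96286809e+01] (array([0.0015, 0.0003, 0.1627]), array([-0.01,  0.01,  0.07]))
```

View pics/w5.png

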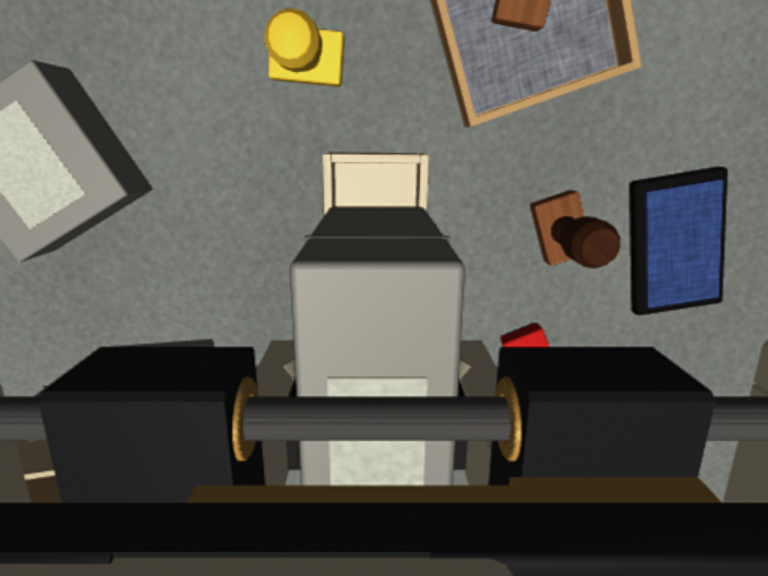

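```bash
python3 - <<'E'
from h import *
import pickle
c=pickle.load(open("w5.pkl","rb"));o=ctrl.get_obs();R=Ro.from_euler('xyz',o["orientation"],degrees=True).inv()
f=lambda l,z:R.apply(ray(c,np.array(l)/1.5,z)-o["tool_pos"]).round(4)
print("box top front",f([(291,264),(464,264)],.2697))
print("box bottom front",f([(328,208),(424,208)],.1697))
print("rack end outer",f([(323,155),(428,155)],.035),"inner",f([(332,163),(419,163)],.035))
E
```

```text
box top front [[ 0.0498 -0.0196 -0.05  ]
 [ 0.0498  0.0205 -0.05  ]]
box bottom front [[ 0.049  -0.0206  0.05  ]
 [ 0.049   0.021   0.05  ]]
rack end outer [[ 0.0672 -0.0363  0.1847]
 [ 0.0672  0.0363  0.1847]] inner [[ 0.0618 -0.0302  0.1847]
 [ 0.0618  0.0303  0.1847]]
```

The held box and the bay line up to within a millimetre. I'll lower it, release and rise.

Call:
jog_arm:
  plan:
    - [[0.3, 0, 0, 0.05, 0, 0, 0], [0.3, 0, 0, 0.09, 0, 0, 0], [0.3, 0, 0, 0.12, 0, 0, 0], [0.3, 0, 0, 0.14, 0, 0, 0], [0.3, 0, 0, 0.155, 0, 0, 0], [0.3, 0, 0, 0.162, 0, 0, 0], [0.3, 0, 0, 0.165, 0, 0, 0], [0.3, 0, 0, 0.165, 0, 0, 0], [0.3, 0, 0, 0.165, 0, 0, 0], [1, 0, 0, 0.165, 0, 0, 0], [1, 0, 0, 0.165, 0, 0, 0], [1, 0, 0, 0.165, 0, 0, 0], [1, 0, 0, 0.165, 0, 0, 0], [1, 0, 0, 0.165, 0, 0, 0], [1, 0, 0, 0.12, 0, 0, 0], [1, 0, 0, 0.07, 0, 0, 0], [1, 0, 0, 0.01, 0, 0, 0], [1, 0, 0, -0.02, 0, 0, 0], [1, 0, 0, -0.02, 0, 0, 0], [1, 0, 0, -0.02, 0, 0, 0]]

```text
clock: 14.58
tool_pos: [0.5943, -0.0416, 0.2389]
orientation: [179.9, 0.0, -99.7]
force: [-0.8, -1.0, -0.3]
opening: 0.0878
gripper_force: 0.0
```

```bash
python3 - <<'E'
from h import *
c=snap("wrist");d=snap("side");cv2.imwrite("pics/f.png",np.hstack([cv2.resize(x["im"],(400,300)) for x in(c,d)]))
E
```

```text
(no output)
```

View pics/f.png

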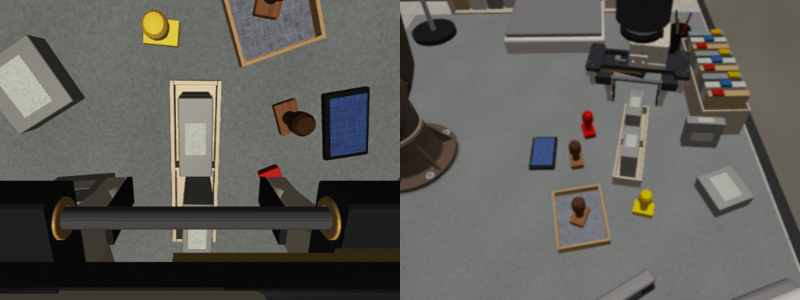

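The film box stands in the bay at (196,135) in the left image. The stamp stands in the tray at (578,210) in the right one, and the gripper is clear.

```bash
python3 -c "
from plant import ctrl
print(ctrl.close_job())"
```

```text
the job is handed in; nothing more can be done
None
```

The stamp stands upright in the desk tray and the film box stands in the freed rack bay; both are released, and I handed the job in at about 15 s of the allowed 54 s (no verdict was returned).

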